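# Fit the probe thermometer in the heating block

### The arm

A 6-joint arm with a two-finger parallel gripper is mounted at the origin on the work surface. World frame = base frame: x ahead of the robot, y to its left, z up, the work surface at z = 0. Lengths are in m, angles in rad, forces in N, time in s.
With the tool pointing down it reaches from about 0.375 to 0.975 m from the base axis. Payload 3.8 kg.
Tool frame: the origin (TCP) lies on the mounting face of the last link; the fingertips stand 173 mm ahead of it and the grasp point (between the pads) lies 155 mm ahead of it; z points along the fingers, y is the line along which they close (so a half turn about z gives the same grasp; the last joint's range is limited). The gripper opens to 85 mm and grips with 20 to 120 N. Pads are 22 mm wide; open, the fingers measure 114 mm over their backs; the gripper's body (76 mm by 85 mm) begins 54 mm behind the grasp point. The pads swing forward as they close: fully open they stand 13 mm farther back than shut.
Start: joints at [1.146, 0.264, 1.604, -0, 1.274, -0.037], TCP at [0.255, 0.625, 0.405] pointing down, gripper open.
Joint ranges: [-2.63, 2.63], [-0.94, 2.18], [0.31, 2.57], [-1.31, 4.45], [0, 2.66], [-2.55, 2.55]. Speed limits (rad/s): [2.57, 2.57, 3.14, 3.14, 3.14, 3.14].

### API

Orientations are given as a rotation vector (axis times angle).
In Python, from workcell import bot gives the robot as it stands.
- The arm moves only by the tool drive_tool, never from a script. Its argument "increments" is a list of rows, each an object with "delta_pos": the shift along the tool's x, y, z in mm, a list of three; "turn": the turn about the tool's z in rad; "jaw": the opening, from -1 (shut) to 1 (fully open). A call has 1 to 8 rows; each row shifts and turns the commanded pose from where the row before left it, along the tool's axes as they then stand; what a row does not reach is not made up. A row lasts 1/12 s, in which the tool goes at most 41.7 mm and 7.16 degrees, less where a joint would pass 70% of its speed; a pose out of reach is approached as far as the arm can. A call is refused whole if a number of a shift passes 41.7 or a number of a turn 0.125, either way. A call with a gripper value outside its range is refused whole. The fingers move at their own pace and stop on an object; "grip_force" is the grip in N (left out, the last holds). Time passes only in rows, so rows that do not move let the fingers close. It gives the time, the measured TCP pose, the force, the opening and the grip force at its end, in the units of the state.
- bot.read_state(): the state, without advancing time (a new reading comes with each control period).
- bot.read_camera(name): name is "side" or "top"; returns a dict with "pixels" (480x640x3 uint8, red, green, blue), "fovy" (degrees; the focal length in pixels is half the picture's height over the tangent of half this angle, whatever the lens; pixels are square), "cx", "cy" (the principal point, pixels), "camera_from_world" (4x4, takes a point from world to camera coordinates). Camera axes: x right, y down, z forward; pixel columns grow to the right and rows downward; lengths in m; the calibration is good to about 2 mm. A picture is of the moment at which its call begins. There is no depth.
- bot.finish_job(): hands the job in; it is judged then, once.
The state is a dict: "time": time; "q": joint angles; "joint_vel": joint speeds; "joint_torque": joint torques, N m; "tool_pos": TCP position; "tcp_rot": TCP orientation; "wrist_force": force on the tool from outside, world axes, zero at the start; "torque": the same for the moment, N m; "width": opening from 0.0 (shut) to 1.0 (fully open); "grip_force": force on a finger pad.
Only numpy, scipy, OpenCV 4.12 (cv2) and the standard library are available. Lean on these libraries where they do the work, as an engineer would, in place of code of your own. Each camera call takes 0.05 s, during which the arm holds its last target. There are 200 camera calls.

### The job

Lift the red-headed probe thermometer out of its rack and fit it in the heating block on the stirrer: put its stem down through the curved slot in the white hood and, as the block's well is hidden somewhere along that slot, slide the tip lightly over the block until it drops in. Lower it fully home, collar flat on the hood, and only then let go. Be gentle with it - a hard push bends the stem - and leave the blue spare, the bottles and the beaker as they stand.

Things in the scene. Friction and masses are not known exactly. Their poses are not given: they have to be found in the camera images.
- probe: red-headed cordless probe thermometer, loose, 0.1 to 0.14 kg, upright in a hole of the rack. Origin: the round tip of its steel stem, z up. Stem 8 mm thick, 50 mm long up to a grey collar 25 mm across, 6 mm thick. The stem gives: a spring lets it slide up to 10 mm into the head, 2 N at first, 6 N at the end. It bends, and the job is lost, if pushed on hood or block with over 25 N in any direction
- probe_head (a point): the point to grip, on the probe's axis in its red head, 84 mm above the tip; axes as the probe's. The head is 30 mm along x and 24 mm along y (flat sides to grip); its top is 16 mm above this point, the collar's underside 34 mm below
- spare: the spare probe thermometer, the same but with a blue head, in the rack's other hole; to be left there
- rack: white rack, fixed, 56 mm along its x, 170 mm along its y, 62 mm tall; origin at the centre of its underside. Its top plate has two 13 mm holes, 45 mm either side of the centre along y; the probes stand in them, collars on the plate, tips 12 mm above the bench. Either may hold the red one
- stirrer: blue hotplate stirrer, fixed, 168 mm wide, 290 mm long, up to 70 mm tall; control panel and two knobs on its -x side; origin on the bench under the centre of its white round top plate (152 mm across, top 84 mm above the bench)
- hood: white round hood, fixed on the top plate over the heating block: 149 mm across, 60 mm tall, flat top 6 mm thick with a black knob 28 mm across and 21 mm tall in the middle. Origin: centre of its foot, z up, x towards the middle of its curved slot. The slot is an arc of 45 mm mean radius about z, 13 mm wide; the stem's centre can go 0.38 rad along it either side of the x axis
- slot_mid (a point): the middle of the hood's curved slot, on the hood's top face, 45 mm from the hood's axis; axes as the hood's. When the probe is home in the well its collar rests on the hood and its tip is 50 mm below the top face
- block_top (a point): on the hood's axis, level with the heating block's flat top, 30 mm below the hood's top face; axes as the hood's. The block has one upright blind well for the stem, 10.5 mm wide and 22 mm deep, 45 mm from this axis, anywhere from -0.33 to 0.33 rad about z from the x axis (the block may sit turned, and stays so). It is hidden under the hood
- amber_big: dark brown bottle with white cap, loose, 72 mm across, 165 mm tall; origin at the centre of its base
- amber_small: small brown bottle with white cap, loose, 52 mm across, 120 mm tall; origin at the centre of its base
- beaker: glass beaker, loose, 72 mm across, 95 mm tall; origin at the centre of its base
- bottle0: natural white plastic bottle with a red cap, loose, 86 mm across, 214 mm tall; origin at the centre of its base
- bottle1: grey plastic bottle with a red cap, loose, 86 mm across, 214 mm tall; origin at the centre of its base
- bottle2: white plastic bottle with a red cap, loose, 86 mm across, 214 mm tall; origin at the centre of its base
- bottle3: brown plastic bottle with a red cap, loose, 86 mm across, 214 mm tall; origin at the centre of its base
Things that resemble listed ones, but are neither listed nor needed, are in the scene too. Of the things like the rack, leave any that is purple; of the rest the larger one is meant. Of the things that look like the probe, the smaller one is meant.

How it is judged:
On the way, in this order (a step that is already met when the one before it is completed fails the run):
1. the red-headed probe is lifted clear of the rack in the gripper (z of probe in the frame of rack above 0.07 m and contact force between the fingers and probe above 0.5 N), for 0.1 s.
2. the probe is lowered home in the well, collar on the hood, while still held (z of probe in the frame of hood between 0.005 and 0.0135 m and horizontal distance between probe and slot_mid below 0.022 m and angle between probe's own z axis and vertical below 0.08 rad and contact force between the fingers and probe above 0.5 N), for 0.2 s.
At the end, for the whole second after the job is handed in: the red-headed probe stands upright (within 0.08 rad) and at rest in the block's well, its collar down on the hood (tip within 3.5 mm of its seated height, within 22 mm of the slot's middle); the spare is still in its place (10 mm), bottles and beaker where they stood (20 mm) (z of probe in the frame of hood between 0.005 and 0.0135 m and horizontal distance between probe and slot_mid below 0.022 m and angle between probe's own z axis and vertical below 0.08 rad and linear speed of probe below 0.01 m/s and distance of spare from where it was at the start of the episode below 0.01 m and angle between spare's own z axis and vertical below 0.1 rad and distance of each of bottle0, bottle1, bottle2, bottle3, amber_big, amber_small, beaker from where it was at the start of the episode below 0.02 m); the robot touches nothing.
It fails at once if the probe is pushed against the hood or block with more than 25 N (stem bent) (contact force between probe and hood above 25 N).
It fails at once if the spare probe is shifted or pulled up by more than 10 mm (distance of spare from where it was at the start of the episode above 0.01 m).
It fails at once if a bottle or the beaker is shifted by more than 20 mm or tipped (distance of any of bottle0, bottle1, bottle2, bottle3, amber_big, amber_small, beaker from where it was at the start of the episode above 0.02 m or angle between any of bottle0, bottle1, bottle2, bottle3, amber_big, amber_small, beaker's own z axis and vertical above 0.2 rad).
It also fails if it takes over 58 s, if anything falls off the work surface, if the arm or the gripper's body presses on something with over 40 N, if the wrist force passes 120 N, or if a joint passes its speed limit or range.

## Working session

There is one attempt and no reset: what is moved stays moved. The work goes in short steps, Python scripts to look and compute and a tool call to move; the robot and the scene stay as the last step left them, time stands still between calls to the robot, and variables do not carry over. Pictures are saved under pics/ and viewed, at most 10 in all, crops included, and the job is handed in when it is done.

Besides the shell and the picture viewer there is one more tool, called after "Call:" in YAML: its name, and indented under it one key for each argument. drive_tool: Moves the arm, as the interface text tells. Its arguments: {"type":"object","properties":{"increments":{"type":"array"},"grip_force":{"type":"number"}},"required":["increments"]}

```bash
mkdir -p pics
cat > h.py <<'E'
import numpy as np, cv2
from workcell import bot
def shot(name,fn):
    c=bot.read_camera(name); cv2.imwrite('pics/'+fn+'.png',cv2.cvtColor(c['pixels'],cv2.COLOR_RGB2BGR))
    np.savez('pics/'+fn+'.npz',**{k:v for k,v in c.items()}); return c
def ld(fn): return np.load('pics/'+fn+'.npz')
def f(c): return 240/np.tan(np.radians(float(c['fovy']))/2)
def ray(c,u,v):
    T=c['camera_from_world']; R=T[:3,:3]; o=-R.T@T[:3,3]
    d=R.T@np.array([(u-c['cx'])/f(c),(v-c['cy'])/f(c),1]); return o,d/np.linalg.norm(d)
def onz(c,u,v,z):
    o,d=ray(c,u,v); return o+d*(z-o[2])/d[2]
def tri(c1,p1,c2,p2):
    o1,d1=ray(c1,*p1);o2,d2=ray(c2,*p2)
    s=np.linalg.lstsq(np.c_[d1,-d2],o2-o1,rcond=None)[0]
    a=o1+s[0]*d1;b=o2+s[1]*d2; return (a+b)/2,np.linalg.norm(a-b)
def proj(c,p):
    q=c['camera_from_world']@np.r_[p,1]; return np.array([q[0]/q[2]*f(c)+c['cx'],q[1]/q[2]*f(c)+c['cy']])
E
python3 - <<'E'
from h import *
for n in('side','top'):
    c=shot(n,n+'0'); print(n,c['fovy'],c['cx'],c['cy'],ray(c,320,240))
s=bot.read_state();print(s)
E
```

```text
side 54.712168785588744 330.73617937329186 239.0150181672074 (array([0.42939124, 0.83945959, 0.66849919]), array([ 0.11232494, -0.83569341, -0.53758686]))
top 46.10092806932 314.3381743550178 236.0362784271365 (array([0.30309258, 0.00405501, 1.68252049]), array([ 0.12751606, -0.01022287, -0.99178382]))
{'time': 0.1, 'q': array([ 1.14609327e+00,  2.64703683e-01,  1.60527605e+00,  1.70525326e-05,
        1.27369951e+00, -3.69017901e-02]), 'joint_vel': array([-0.00182426, -0.00129132, -0.00194174,  0.00047262, -0.00018522,
        0.0003434 ]), 'joint_torque': array([ 1.18214302e-03, -5.16706216e+01, -3.68591130e+01, -1.47931505e-04,
        6.38584679e-03,  1.33358935e-06]), 'tool_pos': array([0.25512315, 0.6245868 , 0.40344787]), 'tcp_rot': array([-0.60525923, -3.08223246,  0.00318433]), 'wrist_force': array([-0.01320891, -0.75834005, -0.2047997 ]), 'torque': array([ 0.00160099,  0.01084356, -0.03719975]), 'grip_force': 0.0, 'width': 1.0000369986856898}
```

View pics/side0.png

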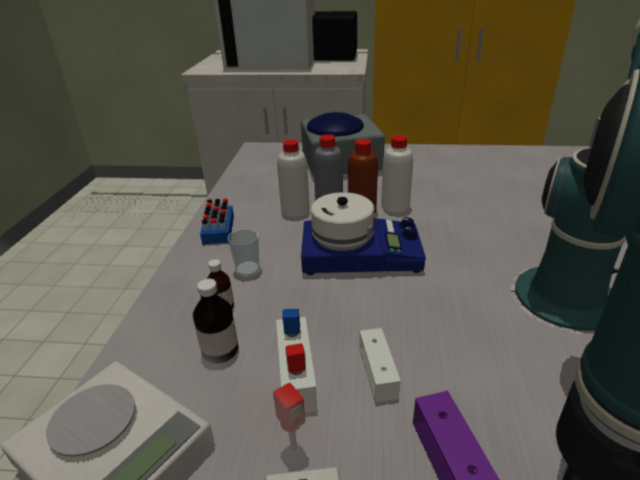

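View pics/top0.png

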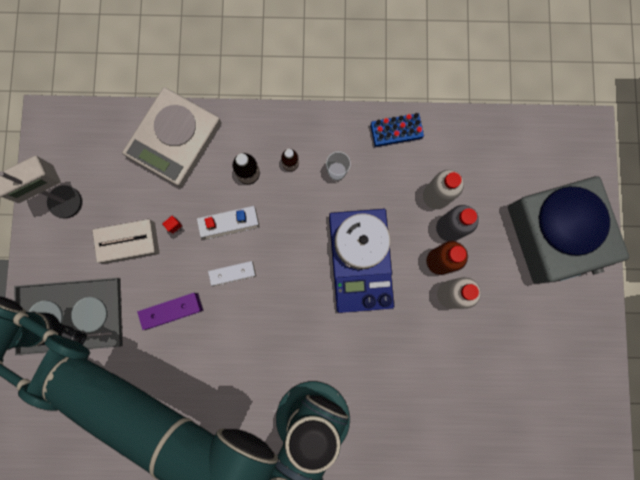

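The side view shows the red head at (295,358), the blue one at (291,321), and a larger red lookalike in front at (290,405). In the top view the rack is at (227,222), with red at (210,223) and blue at (241,216). The hood is at (362,240), with its slot up-left of the knob.

Run:
```python
import cv2,numpy as np
t=cv2.imread('pics/top0.png');s=cv2.imread('pics/side0.png')
def cr(i,x,y,w,h,k): return cv2.resize(i[y:y+h,x:x+w],(w*k,h*k),interpolation=cv2.INTER_CUBIC)
A=cr(t,190,200,80,50,5);B=cr(t,322,205,80,70,5)[:300]
C=cr(s,260,305,80,110,5)[:, :400]
o=np.zeros((600,800,3),np.uint8)
o[:250,:400]=A;o[250:550,:400]=B[:300];
o[:300,400:]=cr(s,303,185,80,60,5); o[300:600,400:]=cr(s,260,305,100,75,4)
cv2.imwrite('pics/crop0.png',o)
```

```text
(no output)
```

View pics/crop0.png

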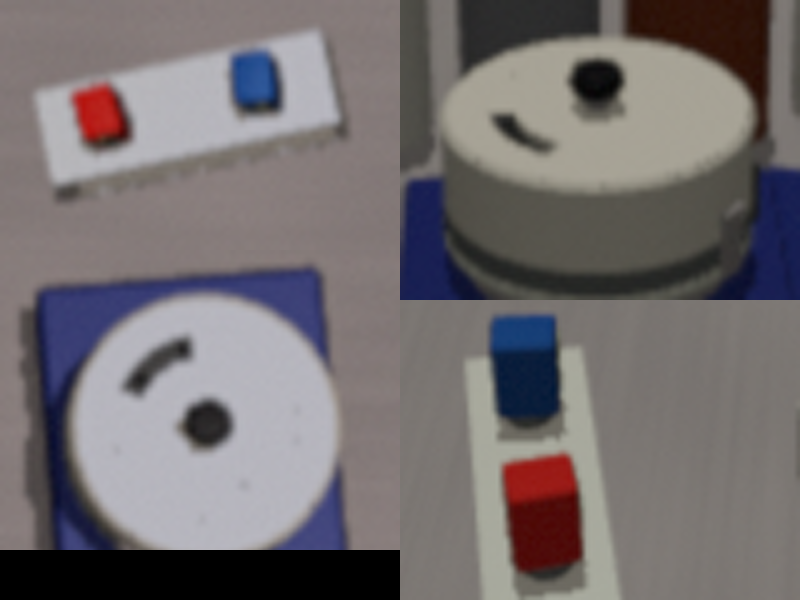

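The crop shows the red head's top centre at about (209.6,222) in top and (295,347) in side. The hood's top centre is at (362.8,240.5) in top and (342.6,207) in side. The slot ends are at (348,232) and (360,224.6) in top.

Run:
```python
from h import *
t,s=ld('top0'),ld('side0')
T=lambda x,y:(190+x/5,200+y/5); H=lambda x,y:(322+x/5,205+(y-250)/5)
HS=lambda x,y:(303+(x-400)/5,185+y/5); RS=lambda x,y:(260+(x-400)/4,305+(y-300)/4)
for n,a,b in [('red',T(97,108),RS(541,470)),('blue',T(253,74),RS(525,327)),('hood',H(204,426),HS(598,110)),('e1',H(130,385),HS(497,120)),('e2',H(190,348),HS(550,150)),('knob',H(208,424),HS(597,70))]:
    print(n,*[np.round(x,4) for x in tri(t,a,s,b)])
for p in [(38,93),(320,30),(342,125),(57,185)]: print('rack',onz(t,*T(*p),.062)[:2].round(4))
for p in [(72,90),(112,84),(128,132)]: print('redtop',onz(t,*T(*p),.112)[:2].round(4))
for p in [(204,426),(130,385),(190,348),(155,361)]: print('hood',onz(t,*H(*p),.144)[:2].round(4))
for p in [(598,110),(497,120),(550,150)]: print('hoodS',onz(s,*HS(*p),.144)[:2].round(4))
print(onz(s,*RS(541,470),.112),onz(t,*T(97,108),.112))
```

```text
red [0.5507 0.3007 0.1106] 0.001
blue [0.5719 0.2135 0.1101] 0.0013
hood [ 0.5027 -0.1298  0.1403] 0.001
e1 [ 0.5343 -0.0874  0.1556] 0.0224
e2 [ 0.5369 -0.1231  0.1233] 0.0243
knob [ 0.5021 -0.1302  0.1613] 0.0009
rack [0.5671 0.3446]
rack [0.6076 0.1819]
rack [0.5518 0.1672]
rack [0.5133 0.3311]
redtop [0.561 0.315]
redtop [0.5649 0.2926]
redtop [0.5377 0.2824]
hood [ 0.5027 -0.1295]
hood [ 0.5247 -0.0885]
hood [ 0.546  -0.1214]
hood [ 0.5383 -0.1022]
hoodS [ 0.5017 -0.1229]
hoodS [ 0.5484 -0.1107]
hoodS [ 0.521  -0.0835]
[0.54990265 0.30213479 0.112     ] [0.5510297  0.30047707 0.112     ]
```

```bash
cat >> h.py <<'E'
from scipy.spatial.transform import Rotation as Ro
def go(p=None,yaw=None,tip=0.155):
    """remaining shift to bring grasp point to p (mm, tool axes), turn to get tool y at yaw(deg)"""
    s=bot.read_state(); R=Ro.from_rotvec(s['tcp_rot']).as_matrix()
    g=s['tool_pos']+R[:,2]*tip; y=np.degrees(np.arctan2(R[1,1],R[0,1]))
    print('t',round(s['time'],2),'grasp',g.round(4),'tilt',round(np.degrees(np.arccos(-R[2,2])),2),'yaw',round(y,1),'w',round(s['width'],3),'F',s['wrist_force'].round(2),'gf',round(s['grip_force'],1))
    if yaw is not None: print('turn',round(np.radians((y-yaw+90)%180-90),3))
    if p is not None: print('tool shift mm',(R.T@(np.array(p)-g)*1000).round(1))
E
python3 - <<'E'
from h import *
t,s=ld('top0'),ld('side0')
print(tri(t,(172,225),s,(290,390)))
go((.5507,.3007,.2),104)
E
```

```text
(array([0.53881835, 0.40126736, 0.12840162]), np.float64(0.004089371782175651))
t 0.1 grasp [0.255  0.6243 0.2484] tilt 0.12 yaw 67.8 w 1.0 F [-0.01 -0.76 -0.2 ] gf 0.0
turn -0.632
tool shift mm [-396.1 -187.6   48.8]
```

Call:
drive_tool:
  increments:
    - {"delta_pos":[0,0,0],"turn":-0.12,"jaw":0.3}
    - {"delta_pos":[0,0,0],"turn":-0.12,"jaw":0.3}
    - {"delta_pos":[0,0,0],"turn":-0.12,"jaw":0.3}
    - {"delta_pos":[0,0,0],"turn":-0.12,"jaw":0.3}
    - {"delta_pos":[0,0,0],"turn":-0.12,"jaw":0.3}
    - {"delta_pos":[0,0,0],"turn":-0.04,"jaw":0.3}

```text
time: 0.6
tool_pos: [0.2552, 0.6247, 0.4039]
tcp_rot: [0.403, -3.115, 0.002]
wrist_force: [-0.7, -0.5, 0.4]
width: 0.646
grip_force: 0.0
```

```bash
python3 -c "
from h import *
go((.5507,.3007,.2),104)"
```

```text
t 0.6 grasp [0.2551 0.6245 0.2489] tilt 0.08 yaw 104.8 w 0.646 F [-0.7  -0.54  0.36] gf 0.0
turn 0.013
tool shift mm [-203.4 -388.4   49.1]
```

Call:
drive_tool:
  increments:
    - {"delta_pos":[-17,-32,0],"turn":0,"jaw":0.3}
    - {"delta_pos":[-17,-32,0],"turn":0,"jaw":0.3}
    - {"delta_pos":[-17,-32,0],"turn":0,"jaw":0.3}
    - {"delta_pos":[-17,-32,0],"turn":0,"jaw":0.3}
    - {"delta_pos":[-17,-32,0],"turn":0,"jaw":0.3}
    - {"delta_pos":[-17,-32,0],"turn":0,"jaw":0.3}
    - {"delta_pos":[-17,-32,0],"turn":0,"jaw":0.3}
    - {"delta_pos":[-17,-32,0],"turn":0,"jaw":0.3}

```text
time: 1.27
tool_pos: [0.4516, 0.4093, 0.4042]
tcp_rot: [0.395, -3.116, 0.001]
wrist_force: [0.3, 0.7, -0.6]
width: 0.647
grip_force: 0.0
```

Call:
drive_tool:
  increments:
    - {"delta_pos":[-17,-33,10],"turn":0,"jaw":0.3}
    - {"delta_pos":[-17,-33,10],"turn":0,"jaw":0.3}
    - {"delta_pos":[-17,-33,10],"turn":0,"jaw":0.3}
    - {"delta_pos":[-16,-33,10],"turn":0,"jaw":0.3}
    - {"delta_pos":[0,0,10],"turn":0,"jaw":0.3}
    - {"delta_pos":[0,0,0],"turn":0,"jaw":0.3}

```text
time: 1.77
tool_pos: [0.5489, 0.2976, 0.3514]
tcp_rot: [0.388, -3.112, 0.003]
wrist_force: [-0.8, 0.4, -0.7]
width: 0.653
grip_force: 0.0
```

Run:
```python
from h import *
go((.5507,.3007,.2),104)
a=shot('side','s1');b=shot('top','t1')
s=bot.read_state();g=s['tool_pos'];print(proj(a,g-[0,0,.173]),proj(b,g-[0,0,.173]))
A=cv2.resize(cv2.imread('pics/s1.png')[240:440,200:380],None,fx=2.2,fy=2.2,interpolation=3)
B=cv2.resize(cv2.imread('pics/t1.png')[170:270,160:260],None,fx=4,fy=4,interpolation=3)
o=np.zeros((440,800,3),np.uint8);o[:,:396]=A;o[:400,400:]=B;cv2.imwrite('pics/crop1.png',o)
```

```text
t 1.77 grasp [0.5481 0.2972 0.1964] tilt 0.31 yaw 104.2 w 0.653 F [-0.77  0.41 -0.69] gf 0.0
turn 0.004
tool shift mm [-3.3  2.7 -3.6]
[293.77528772 314.89836307] [204.97133589 218.58546807]
```

View pics/crop1.png

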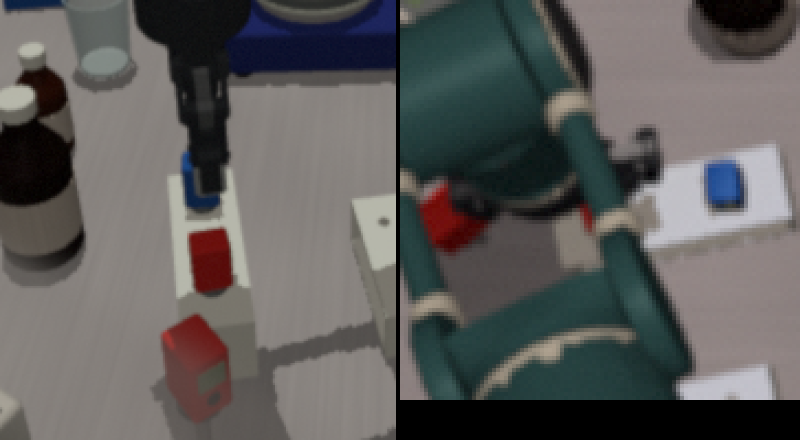

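The crop shows the gripper above the red head, in line with it. The spare and the lookalike are clear of the fingers, so I'll descend.

Call:
drive_tool:
  increments:
    - {"delta_pos":[-3,3,20],"turn":0,"jaw":0.3}
    - {"delta_pos":[0,0,25],"turn":0,"jaw":0.3}
    - {"delta_pos":[0,0,25],"turn":0,"jaw":0.3}
    - {"delta_pos":[0,0,20],"turn":0,"jaw":0.3}
    - {"delta_pos":[0,0,9],"turn":0,"jaw":0.3}
    - {"delta_pos":[0,0,0],"turn":0,"jaw":0.3}
    - {"delta_pos":[0,0,0],"turn":0,"jaw":0.3}

```text
time: 2.45
tool_pos: [0.5504, 0.3045, 0.2563]
tcp_rot: [-0.397, 3.116, 0.0]
wrist_force: [-0.6, 0.0, 0.4]
width: 0.654
grip_force: 0.0
```

```bash
python3 -c "
from h import *
go((.5507,.3007,.097),104)"
```

```text
t 2.45 grasp [0.5505 0.3046 0.1013] tilt 0.02 yaw 104.5 w 0.654 F [-0.58  0.01  0.44] gf 0.0
turn 0.009
tool shift mm [ 0.8 -3.8  4.3]
```

Call:
drive_tool:
  increments:
    - {"delta_pos":[1,-4,3],"turn":0,"jaw":0.3}
    - {"delta_pos":[0,0,0],"turn":0,"jaw":0.0}
    - {"delta_pos":[0,0,0],"turn":0,"jaw":-0.3}
    - {"delta_pos":[0,0,0],"turn":0,"jaw":-1}
    - {"delta_pos":[0,0,0],"turn":0,"jaw":-1}
    - {"delta_pos":[0,0,0],"turn":0,"jaw":-1}
    - {"delta_pos":[0,0,0],"turn":0,"jaw":-1}
  grip_force: 40

```text
time: 3.03
tool_pos: [0.5513, 0.2998, 0.2542]
tcp_rot: [-0.394, 3.115, 0.002]
wrist_force: [-0.3, 1.4, 5.5]
width: 0.281
grip_force: 42.3
```

```bash
python3 -c "
from h import *
go((.5507,.3007,.097),104)"
```

```text
t 3.03 grasp [0.5516 0.3    0.0992] tilt 0.13 yaw 104.4 w 0.281 F [-0.3   1.4   5.49] gf 42.3
turn 0.008
tool shift mm [0.7 0.9 2.2]
```

Call:
drive_tool:
  increments:
    - {"delta_pos":[0,0,-10],"turn":0,"jaw":-1}
    - {"delta_pos":[0,0,-20],"turn":0,"jaw":-1}
    - {"delta_pos":[0,0,-30],"turn":0,"jaw":-1}
    - {"delta_pos":[0,0,-30],"turn":0,"jaw":-1}
    - {"delta_pos":[0,0,-30],"turn":0,"jaw":-1}
    - {"delta_pos":[0,0,-25],"turn":0,"jaw":-1}
    - {"delta_pos":[0,0,-10],"turn":0,"jaw":-1}
    - {"delta_pos":[0,0,0],"turn":0,"jaw":-1}

```text
time: 3.7
tool_pos: [0.5516, 0.2994, 0.4114]
tcp_rot: [-0.394, 3.111, 0.002]
wrist_force: [0.8, 0.5, -1.3]
width: 0.272
grip_force: 41.6
```

```bash
python3 -c "
from h import *
go((.5384,-.102,.25),128)"
```

```text
t 3.7 grasp [0.5524 0.2998 0.2564] tilt 0.34 yaw 104.4 w 0.272 F [ 0.85  0.46 -1.31] gf 41.6
turn -0.411
tool shift mm [ 113.9 -385.6    5.5]
```

Call:
drive_tool:
  increments:
    - {"delta_pos":[9,-30,0],"turn":0,"jaw":-1}
    - {"delta_pos":[9,-30,0],"turn":0,"jaw":-1}
    - {"delta_pos":[9,-30,0],"turn":0,"jaw":-1}
    - {"delta_pos":[9,-30,0],"turn":0,"jaw":-1}
    - {"delta_pos":[9,-30,0],"turn":0,"jaw":-1}
    - {"delta_pos":[9,-30,0],"turn":0,"jaw":-1}
    - {"delta_pos":[9,-30,0],"turn":0,"jaw":-1}
    - {"delta_pos":[9,-30,0],"turn":0,"jaw":-1}

```text
time: 4.37
tool_pos: [0.5398, 0.0473, 0.4047]
tcp_rot: [0.395, -3.112, 0.0]
wrist_force: [0.5, 0.2, -1.1]
width: 0.276
grip_force: 41.5
```

Call:
drive_tool:
  increments:
    - {"delta_pos":[9,-30,0],"turn":0,"jaw":-1}
    - {"delta_pos":[9,-30,0],"turn":0,"jaw":-1}
    - {"delta_pos":[8,-30,0],"turn":0,"jaw":-1}
    - {"delta_pos":[8,-30,0],"turn":0,"jaw":-1}
    - {"delta_pos":[8,-25,0],"turn":0,"jaw":-1}

```text
time: 4.78
tool_pos: [0.5354, -0.1039, 0.4047]
tcp_rot: [0.394, -3.112, -0.001]
wrist_force: [1.1, 0.3, 0.4]
width: 0.275
grip_force: 41.6
```

Call:
drive_tool:
  increments:
    - {"delta_pos":[0,0,0],"turn":-0.1,"jaw":-1}
    - {"delta_pos":[0,0,0],"turn":-0.1,"jaw":-1}
    - {"delta_pos":[0,0,0],"turn":-0.1,"jaw":-1}
    - {"delta_pos":[0,0,0],"turn":-0.11,"jaw":-1}
    - {"delta_pos":[0,0,0],"turn":0,"jaw":-1}
    - {"delta_pos":[0,0,0],"turn":0,"jaw":-1}

```text
time: 5.28
tool_pos: [0.5358, -0.1019, 0.4054]
tcp_rot: [1.016, -2.969, -0.003]
wrist_force: [-0.2, -0.0, -1.0]
width: 0.276
grip_force: 41.5
```

Run:
```python
from h import *
go((.5384,-.102,.25),128)
a=shot('side','s2');b=shot('top','t2')
s=bot.read_state();R=Ro.from_rotvec(s['tcp_rot']).as_matrix();g=s['tool_pos'];q=g+R[:,2]*.242;print('tip',q,proj(a,q),proj(b,q))
A=cv2.resize(cv2.imread('pics/s2.png')[130:250,290:390],None,fx=5,fy=5,interpolation=3)
B=cv2.resize(cv2.imread('pics/t2.png')[190:290,310:410],None,fx=3,fy=3,interpolation=3)
o=np.zeros((600,800,3),np.uint8);o[:,:500]=A;o[:300,500:]=B;cv2.imwrite('pics/crop2.png',o)
```

```text
t 5.28 grasp [ 0.5352 -0.1018  0.2504] tilt 0.23 yaw 127.8 w 0.276 F [-0.19 -0.03 -0.97] gf 41.5
turn -0.004
tool shift mm [-2.4 -2.1  0.3]
tip [ 0.53557231 -0.10174132  0.16428056] [327.21205707 203.28330349] [353.35350741 227.08293387]
```

View pics/crop2.png

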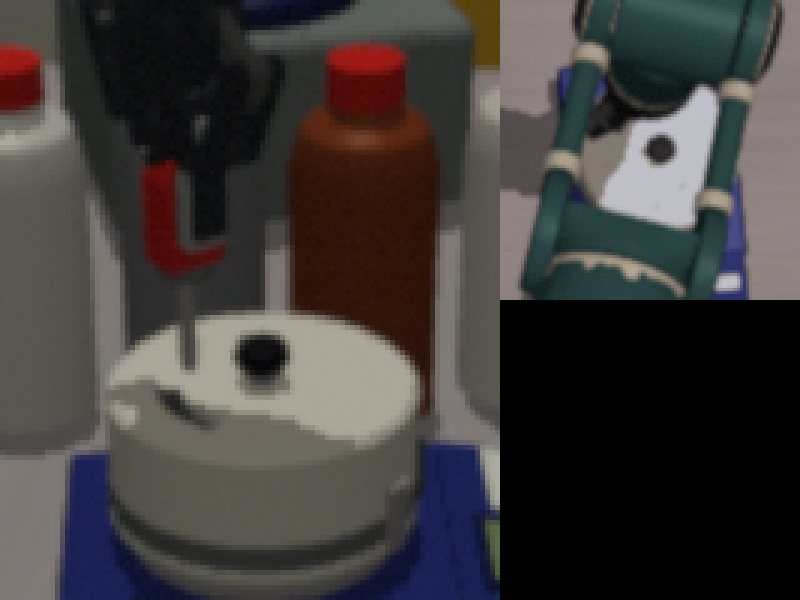

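The crop shows the stem tip at side px (328,203.6) against (327.2,203.3) predicted, so the grip is true. The slot lies just in front of it. Next I'll refine the hood centre and slot from the first pictures.

Run:
```python
from h import *
from scipy.optimize import least_squares
t,s=ld('top0'),ld('side0')
def ext(c,p):
    a=np.linspace(0,2*np.pi,400);P=np.array([proj(c,p+.0745*np.array([np.cos(x),np.sin(x),0])) for x in a])
    return P[:,0].min(),P[:,0].max(),P[:,1].min(),P[:,1].max()
p=np.array([.5027,-.1295,.144])
print('side pred',ext(s,p),'read',303+43/5,303+355/5,185+37/5,185+190/5)
print('top pred',ext(t,p),'read',322+68/5,322+338/5,205+43/5)
print('knob top pred',proj(t,[.5027,-.1295,.165]),'read',322+208/5,205+174/5,'side',proj(s,[.5027,-.1295,.165]),303+197/5,185+65/5)
# slot centroid by darkness, gray
for c,(u0,u1,v0,v1) in ((t,(344,362,220,236)),(s,(320,335,205,218))):
    g=c['pixels'].mean(2)[v0:v1,u0:u1]; w=np.clip(np.median(g[g>np.percentile(g,60)])-15-g,0,None)
    v,u=np.mgrid[v0:v1,u0:u1]
    print('slot',(w*u).sum()/w.sum(),(w*v).sum()/w.sum()); print(g.astype(int))
arc=np.linspace(-.52,.52,41)
for c in(t,s):
  for th in(.6,.66,.72):
    print(th,np.mean([proj(c,p+.045*np.array([np.cos(th+a),np.sin(th+a),0])) for a in arc],0))
```

```text
side pred (np.float64(310.98103553447095), np.float64(373.8742606900479), np.float64(191.5063529906841), np.float64(221.5054730312636)) read 311.6 374.0 192.4 223.0
top pred (np.float64(335.71084225173973), np.float64(389.87221167020397), np.float64(213.5104712659865), np.float64(267.2457168806235)) read 335.6 389.6 213.6
knob top pred [363.4729227 239.2225064] read 363.6 239.8 side [342.28073128 197.76494799] 342.4 198.0
slot 352.8560828715972 227.38506384003855
[[109 135 156 173 183 185 184 184 184 183 184 184 184 185 184 183 184 184]
 [139 162 176 182 184 183 184 183 184 185 185 183 180 179 173 168 178 185]
 [165 179 184 185 184 184 184 184 184 183 181 172 156 144 133 131 161 182]
 [179 185 184 184 184 185 184 184 180 173 155 136 111  85  72  89 141 177]
 [184 184 184 185 184 184 184 176 157 135 105  86  71  55  40  70 132 176]
 [184 183 184 184 184 184 174 149 112  84  71  64  62  57  45  72 129 176]
 [184 183 184 185 182 172 146 111  78  64  64  66  76  81  85 104 142 177]
 [184 184 185 183 173 145 105  77  65  65  69  85 115 137 143 151 167 181]
 [184 185 183 176 149 105  72  6
[... 924 characters left out ...]
]
 [158 141  96  50  32  33  61 100 135 153 157 159 160 159 160]
 [159 156 135  91  53  34  42  67 101 125 139 152 157 158 159]
 [160 159 156 135  99  64  43  44  65  83 100 124 136 146 156]
 [160 160 159 156 140 124  88  59  56  62  73  84  98 119 141]
 [159 159 160 159 158 155 137 123 106  82  67  69  82 107 138]
 [159 160 159 160 159 158 157 156 147 131 112 106 112 136 153]
 [155 158 159 160 159 160 160 160 159 156 148 145 146 155 158]
 [145 151 155 158 158 159 159 160 158 160 158 158 159 159 159]]
0.6 [354.11768236 227.30443925]
0.66 [353.35825052 227.83313869]
0.72 [352.63250114 228.40640136]
0.6 [326.53856762 210.24781915]
0.66 [327.09868412 210.69381963]
0.72 [327.7164289 211.1228249]
```

Call:
drive_tool:
  increments:
    - {"delta_pos":[-3,-2,4],"turn":0,"jaw":-1}
    - {"delta_pos":[0,0,6],"turn":0,"jaw":-1}
    - {"delta_pos":[0,0,3],"turn":0,"jaw":-1}
    - {"delta_pos":[0,0,0],"turn":0,"jaw":-1}
    - {"delta_pos":[0,0,0],"turn":0,"jaw":-1}

```text
time: 5.8
tool_pos: [0.5399, -0.1016, 0.394]
tcp_rot: [1.021, -2.97, -0.001]
wrist_force: [0.2, 0.3, -2.3]
width: 0.269
grip_force: 41.5
```

```bash
cat >> h.py <<'E'
def look(fn):
    a=shot('side',fn)
    s=bot.read_state();R=Ro.from_rotvec(s['tcp_rot']).as_matrix();q=s['tool_pos']+R[:,2]*.242;print('tip',q.round(4),proj(a,q).round(1))
    cv2.imwrite('pics/c'+fn+'.png',cv2.resize(cv2.imread('pics/%s.png'%fn)[180:240,300:380],None,fx=10,fy=10,interpolation=3))
E
python3 - <<'E'
from h import *
go((.539,-.1015,.24));look('s3')
E
```

```text
t 5.8 grasp [ 0.5398 -0.1015  0.239 ] tilt 0.07 yaw 127.9 w 0.269 F [ 0.24  0.27 -2.34] gf 41.5
tool shift mm [ 0.6  0.5 -1. ]
tip [ 0.5399 -0.1016  0.1524] [325.5 207.8]
```

View pics/cs3.png

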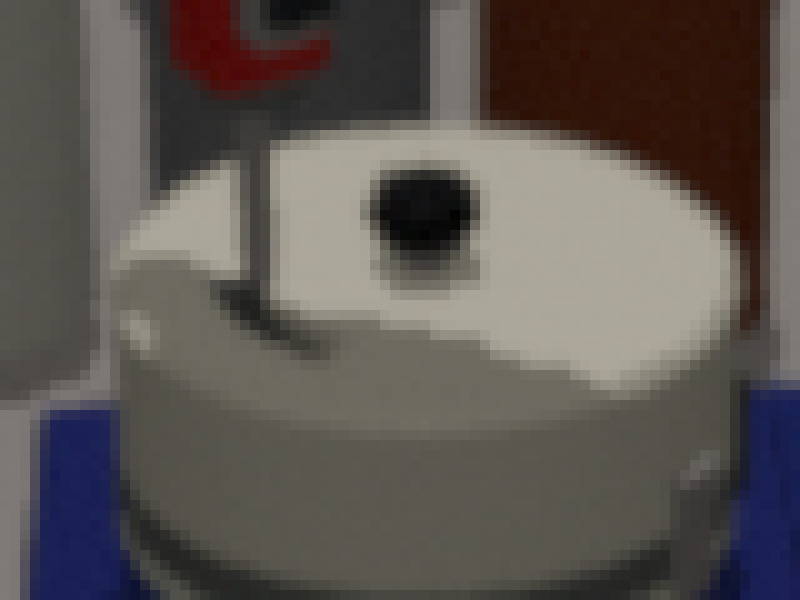

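Call:
drive_tool:
  increments:
    - {"delta_pos":[1,0,2],"turn":0,"jaw":-1}
    - {"delta_pos":[0,0,3],"turn":0,"jaw":-1}
    - {"delta_pos":[0,0,3],"turn":0,"jaw":-1}
    - {"delta_pos":[0,0,3],"turn":0,"jaw":-1}
    - {"delta_pos":[0,0,0],"turn":0,"jaw":-1}
    - {"delta_pos":[0,0,0],"turn":0,"jaw":-1}

```text
time: 6.35
tool_pos: [0.5392, -0.1022, 0.3833]
tcp_rot: [1.021, -2.97, -0.001]
wrist_force: [0.0, -0.4, 0.3]
width: 0.275
grip_force: 41.5
```

Run:
```python
from h import *
go((.539,-.1015,.24))
for i in range(3): print(bot.read_camera('side')['fovy']>0,bot.read_state()['wrist_force'])
look('s4')
```

```text
t 6.35 grasp [ 0.5391 -0.1022  0.2283] tilt 0.04 yaw 127.9 w 0.275 F [ 0.02 -0.43  0.34] gf 41.5
tool shift mm [ -0.4   0.6 -11.7]
True [-0.06482726  0.43299473 -0.9071405 ]
True [-0.93564666 -0.12098175 -1.55630196]
True [-0.41197657  0.47011783 -1.23898952]
tip [ 0.5395 -0.1023  0.1419] [325.8 211.6]
```

Call:
drive_tool:
  increments:
    - {"delta_pos":[0,0,2],"turn":0,"jaw":-1}
    - {"delta_pos":[0,0,2],"turn":0,"jaw":-1}
    - {"delta_pos":[0,0,2],"turn":0,"jaw":-1}
    - {"delta_pos":[0,0,0],"turn":0,"jaw":-1}
    - {"delta_pos":[0,0,0],"turn":0,"jaw":-1}

```text
time: 6.97
tool_pos: [0.5392, -0.1022, 0.3773]
tcp_rot: [1.021, -2.97, -0.001]
wrist_force: [-0.4, 0.2, -1.3]
width: 0.271
grip_force: 41.5
```

```bash
cat >> h.py <<'E'
def F(n=6):
    w=[]
    for i in range(n): bot.read_camera('side'); w.append(bot.read_state()['wrist_force'])
    print('Fmean',np.mean(w,0).round(2))
E
python3 - <<'E'
from h import *
F(5);go();look('s5')
E
```

```text
Fmean [-0.16 -0.01 -1.21]
t 7.22 grasp [ 0.5394 -0.1023  0.2228] tilt 0.01 yaw 127.9 w 0.275 F [-0.24  0.29 -0.96] gf 41.5
tip [ 0.5394 -0.1023  0.1358] [325.9 213.9]
```

View pics/cs5.png

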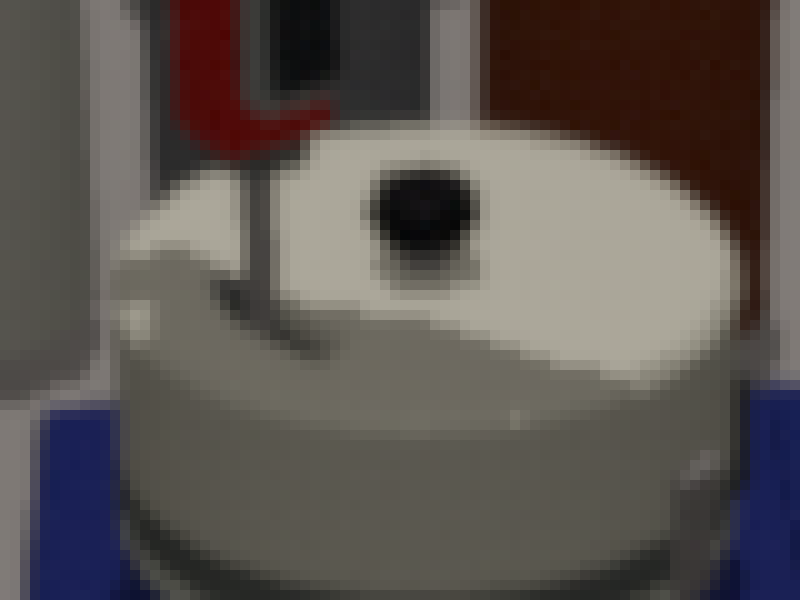

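The stem is through the slot, entering at crop (262,315), with no contact force. I'll lower it to the block.

Call:
drive_tool:
  increments:
    - {"delta_pos":[0,0,5],"turn":0,"jaw":-1}
    - {"delta_pos":[0,0,5],"turn":0,"jaw":-1}
    - {"delta_pos":[0,0,5],"turn":0,"jaw":-1}
    - {"delta_pos":[0,0,4],"turn":0,"jaw":-1}
    - {"delta_pos":[0,0,0],"turn":0,"jaw":-1}
    - {"delta_pos":[0,0,0],"turn":0,"jaw":-1}

```text
time: 7.77
tool_pos: [0.5391, -0.1022, 0.358]
tcp_rot: [1.021, -2.97, -0.001]
wrist_force: [0.4, 0.1, -1.2]
width: 0.27
grip_force: 41.5
```

Call:
drive_tool:
  increments:
    - {"delta_pos":[0,0,2],"turn":0,"jaw":-1}
    - {"delta_pos":[0,0,2],"turn":0,"jaw":-1}
    - {"delta_pos":[0,0,1],"turn":0,"jaw":-1}
    - {"delta_pos":[0,0,0],"turn":0,"jaw":-1}
    - {"delta_pos":[0,0,0],"turn":0,"jaw":-1}

```text
time: 8.18
tool_pos: [0.5396, -0.1023, 0.3543]
tcp_rot: [-1.021, 2.97, -0.001]
wrist_force: [0.2, 0.4, 2.3]
width: 0.274
grip_force: 41.9
```

Run:
```python
from h import *
F(5);go()
```

```text
Fmean [ 0.27 -0.13  1.58]
t 8.43 grasp [ 0.5397 -0.1024  0.1991] tilt 0.06 yaw 127.9 w 0.274 F [0.33 0.2  1.28] gf 41.9
```

Call:
drive_tool:
  increments:
    - {"delta_pos":[0,0,1.5],"turn":0,"jaw":-1}
    - {"delta_pos":[0,1,0],"turn":0,"jaw":-1}
    - {"delta_pos":[0,1.5,0],"turn":0,"jaw":-1}
    - {"delta_pos":[0,1.5,0],"turn":0,"jaw":-1}
    - {"delta_pos":[0.3,1.5,0],"turn":0,"jaw":-1}
    - {"delta_pos":[0.3,1.5,0],"turn":0,"jaw":-1}
    - {"delta_pos":[0,0,0],"turn":0,"jaw":-1}

```text
time: 9.02
tool_pos: [0.5337, -0.0965, 0.3517]
tcp_rot: [1.02, -2.969, -0.004]
wrist_force: [-1.5, 0.8, 1.5]
width: 0.274
grip_force: 42.0
```

```bash
cat >> h.py <<'E'
def st():
    F(4); go()
    s=bot.read_state();R=Ro.from_rotvec(s['tcp_rot']).as_matrix();g=s['tool_pos']+R[:,2]*.242
    r=g[:2]-[.5027,-.1295];print('tip',g.round(4),'r',np.hypot(*r).round(4),'ang',np.degrees(np.arctan2(r[1],r[0])).round(1))
E
python3 - <<'E'
from h import *
st()
E
```

```text
Fmean [-2.75  1.97  1.93]
t 9.22 grasp [ 0.533  -0.0962  0.1962] tilt 0.25 yaw 127.9 w 0.271 F [-3.07  2.85  2.44] gf 42.0
tip [ 0.5326 -0.0961  0.1092] r 0.0449 ang 48.2
```

Call:
drive_tool:
  increments:
    - {"delta_pos":[0.2,1,0],"turn":0,"jaw":-1}
    - {"delta_pos":[0.2,1,0],"turn":0,"jaw":-1}
    - {"delta_pos":[0,0,0],"turn":0,"jaw":-1}
    - {"delta_pos":[0,0,0],"turn":0,"jaw":-1}

```text
time: 9.55
tool_pos: [0.5326, -0.0956, 0.3517]
tcp_rot: [1.021, -2.97, -0.001]
wrist_force: [-3.0, 1.7, -0.4]
width: 0.275
grip_force: 41.7
```

Run:
```python
from h import *
st()
```

```text
Fmean [-3.37  1.97 -0.23]
t 9.75 grasp [ 0.5324 -0.0956  0.1967] tilt 0.09 yaw 127.9 w 0.271 F [-3.26  1.65 -0.49] gf 41.7
tip [ 0.5323 -0.0956  0.1097] r 0.045 ang 48.9
```

Call:
drive_tool:
  increments:
    - {"delta_pos":[0.5,1,0],"turn":0,"jaw":-1}
    - {"delta_pos":[0.3,1,0],"turn":0,"jaw":-1}
    - {"delta_pos":[0,0,0],"turn":0,"jaw":-1}
    - {"delta_pos":[0,0,0],"turn":0,"jaw":-1}

```text
time: 10.08
tool_pos: [0.5316, -0.0949, 0.3526]
tcp_rot: [-1.021, 2.97, -0.002]
wrist_force: [-0.7, -0.4, -1.3]
width: 0.275
grip_force: 41.6
```

Run:
```python
from h import *
st()
```

```text
Fmean [ 0.04 -0.17 -0.47]
t 10.28 grasp [ 0.5316 -0.0949  0.1975] tilt 0.06 yaw 127.9 w 0.274 F [-0.07  0.21 -0.85] gf 41.6
tip [ 0.5317 -0.0949  0.1105] r 0.0451 ang 50.0
```

The forces have relaxed, so the tip is in the well. I'll lower it gently.

Call:
drive_tool:
  increments:
    - {"delta_pos":[0,0,1.5],"turn":0,"jaw":-1}
    - {"delta_pos":[0,0,1.5],"turn":0,"jaw":-1}
    - {"delta_pos":[0,0,1.5],"turn":0,"jaw":-1}
    - {"delta_pos":[0,0,0],"turn":0,"jaw":-1}
    - {"delta_pos":[0,0,0],"turn":0,"jaw":-1}

```text
time: 10.7
tool_pos: [0.531, -0.0947, 0.3474]
tcp_rot: [1.021, -2.971, -0.0]
wrist_force: [-0.0, -0.7, -0.5]
width: 0.273
grip_force: 41.6
```

Run:
```python
from h import *
st()
```

```text
Fmean [-0.21 -0.03 -1.27]
t 10.9 grasp [ 0.5312 -0.0947  0.1928] tilt 0.01 yaw 127.9 w 0.274 F [-0.63 -0.49 -1.22] gf 41.6
tip [ 0.5312 -0.0947  0.1058] r 0.045 ang 50.7
```

Call:
drive_tool:
  increments:
    - {"delta_pos":[0,0,2],"turn":0,"jaw":-1}
    - {"delta_pos":[0,0,2],"turn":0,"jaw":-1}
    - {"delta_pos":[0,0,2],"turn":0,"jaw":-1}
    - {"delta_pos":[0,0,2],"turn":0,"jaw":-1}
    - {"delta_pos":[0,0,1],"turn":0,"jaw":-1}
    - {"delta_pos":[0,0,0],"turn":0,"jaw":-1}
    - {"delta_pos":[0,0,0],"turn":0,"jaw":-1}

```text
time: 11.48
tool_pos: [0.5311, -0.0947, 0.3385]
tcp_rot: [1.021, -2.971, -0.0]
wrist_force: [-0.9, -0.2, -0.6]
width: 0.275
grip_force: 41.6
```

Run:
```python
from h import *
st()
```

```text
Fmean [ 0.42 -0.08 -1.4 ]
t 11.68 grasp [ 0.5313 -0.0947  0.1838] tilt 0.02 yaw 127.9 w 0.276 F [ 0.48 -0.33 -0.92] gf 41.6
tip [ 0.5313 -0.0947  0.0968] r 0.045 ang 50.6
```

Call:
drive_tool:
  increments:
    - {"delta_pos":[0,0,0.7],"turn":0,"jaw":-1}
    - {"delta_pos":[0,0,0.7],"turn":0,"jaw":-1}
    - {"delta_pos":[0,0,0.6],"turn":0,"jaw":-1}
    - {"delta_pos":[0,0,0],"turn":0,"jaw":-1}
    - {"delta_pos":[0,0,0],"turn":0,"jaw":-1}

```text
time: 12.1
tool_pos: [0.5311, -0.0947, 0.3366]
tcp_rot: [1.021, -2.971, -0.0]
wrist_force: [-0.2, -0.5, -0.5]
width: 0.273
grip_force: 41.6
```

Run:
```python
from h import *
st()
```

```text
Fmean [-0.2   0.4  -1.13]
t 12.3 grasp [ 0.5312 -0.0947  0.1817] tilt 0.0 yaw 127.9 w 0.277 F [ 0.24  0.75 -1.02] gf 41.6
tip [ 0.5312 -0.0947  0.0947] r 0.0449 ang 50.7
```

Call:
drive_tool:
  increments:
    - {"delta_pos":[0,0,0.5],"turn":0,"jaw":-1}
    - {"delta_pos":[0,0,0.5],"turn":0,"jaw":-1}
    - {"delta_pos":[0,0,0],"turn":0,"jaw":-1}
    - {"delta_pos":[0,0,0],"turn":0,"jaw":-1}

```text
time: 12.63
tool_pos: [0.5312, -0.0947, 0.3361]
tcp_rot: [-1.021, 2.971, -0.0]
wrist_force: [-1.1, -0.1, 3.1]
width: 0.272
grip_force: 42.0
```

Run:
```python
from h import *
st(); look('s6')
```

```text
Fmean [-1.26  0.37  3.13]
t 12.83 grasp [ 0.5313 -0.0947  0.1811] tilt 0.02 yaw 127.9 w 0.275 F [-2.38  0.26  3.38] gf 42.0
tip [ 0.5313 -0.0947  0.0941] r 0.045 ang 50.5
tip [ 0.5313 -0.0947  0.0941] [329.5 230.9]
```

View pics/cs6.png

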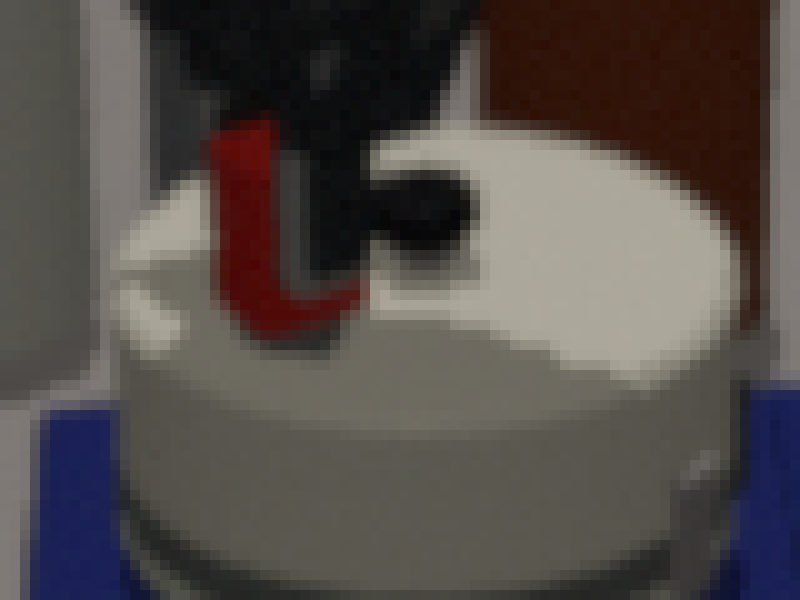

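The collar is flat on the hood, with about 4 N of contact and the tip at 0.094 as expected. I'll release and retreat.

Call:
drive_tool:
  increments:
    - {"delta_pos":[0,0,0],"turn":0,"jaw":-0.2}
    - {"delta_pos":[0,0,0],"turn":0,"jaw":0.1}
    - {"delta_pos":[0,0,0],"turn":0,"jaw":0.1}
    - {"delta_pos":[0,0,0],"turn":0,"jaw":0.1}
    - {"delta_pos":[0,0,0],"turn":0,"jaw":0.1}

```text
time: 13.3
tool_pos: [0.5311, -0.0947, 0.3354]
tcp_rot: [1.021, -2.971, -0.0]
wrist_force: [0.1, -0.5, 0.5]
width: 0.548
grip_force: 0.0
```

Call:
drive_tool:
  increments:
    - {"delta_pos":[0,0,-5],"turn":0,"jaw":0.1}
    - {"delta_pos":[0,0,-15],"turn":0,"jaw":0.1}
    - {"delta_pos":[0,0,-25],"turn":0,"jaw":0.1}
    - {"delta_pos":[0,0,-30],"turn":0,"jaw":0.1}
    - {"delta_pos":[0,0,-25],"turn":0,"jaw":0.1}
    - {"delta_pos":[0,0,-10],"turn":0,"jaw":0.1}
    - {"delta_pos":[0,0,0],"turn":0,"jaw":0.1}

```text
time: 13.88
tool_pos: [0.532, -0.0949, 0.4495]
tcp_rot: [-1.019, 2.965, -0.006]
wrist_force: [-0.0, -0.1, 0.2]
width: 0.549
grip_force: 0.0
```

Run:
```python
from h import *
st(); look('s7')
```

```text
Fmean [-0.07 -0.04 -0.44]
t 14.08 grasp [ 0.53   -0.0945  0.2883] tilt 0.21 yaw 127.9 w 0.549 F [-0.85 -0.33 -0.76] gf 0.0
tip [ 0.5297 -0.0944  0.2013] r 0.0443 ang 52.5
tip [ 0.5296 -0.0944  0.2012] [329.1 190.4]
```

View pics/cs7.png

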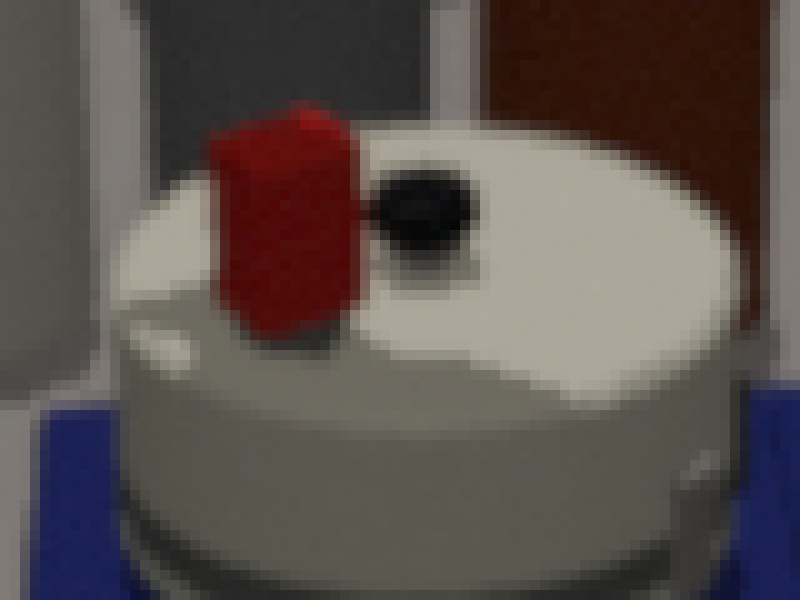

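The probe stands upright with its collar on the hood and the gripper clear above it. I'm handing in.

```bash
python3 -c "
from workcell import bot
print(bot.finish_job())"
```

```text
the job is handed in; nothing more can be done
None
```

The red-headed probe is in the block's well, upright with its collar flat on the hood, and was released only once seated; I handed the job in at about 14 s (no verdict was returned).

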